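# Refit the magnetic separator and sieve of a paint filling bench

## Task

Get the filling bench ready to run: put the clogged sieve from the hopper into the wash tray and seat the clean one flat and square in the hopper's pocket, slide every magnet bar lying on the bench into a sleeve of the separator until it meets the hidden stop, one bar to a sleeve, and push the air tube into the manifold's push-fit port, past the seal, until it bottoms. Only when all that is in place, swing the valve lever fully open. Do not knock over the white sample jar.

Things in the scene. Friction and masses are not known exactly. Their poses are not given: they have to be found in the camera images.
- bar0_grip (a point): Magnet bar 0 (2 or 3 bars are present), 0.16 kg, lying flat: steel shank 90 x 22 x 22 mm; at its tail an upright black grip block 34 long x 16 wide x 46 mm tall, undersides level. Point: centre of the grip block, 23 mm above the underside. +x along the shank, whose tip is 107 mm ahead of the point; z up. Shank points roughly towards the separator at first.
- bar1_grip (a point): Magnet bar 1 (2 or 3 bars are present), 0.16 kg, lying flat: steel shank 90 x 22 x 22 mm; at its tail an upright black grip block 34 long x 16 wide x 46 mm tall, undersides level. Point: centre of the grip block, 23 mm above the underside. +x along the shank, whose tip is 107 mm ahead of the point; z up. Shank points roughly towards the separator at first.
- bar2_grip (a point): Magnet bar 2 (2 or 3 bars are present), 0.16 kg, lying flat: steel shank 90 x 22 x 22 mm; at its tail an upright black grip block 34 long x 16 wide x 46 mm tall, undersides level. Point: centre of the grip block, 23 mm above the underside. +x along the shank, whose tip is 107 mm ahead of the point; z up. Shank points roughly towards the separator at first.
- separator: Magnetic separator: fixed low steel box, grey top, 190 mm wide, 62 tall, 100 deep, at the robot's right, with three blind sleeves 72 mm apart, mouths facing mid-bench. Sleeve floor 20 mm above the bench, continued in front by a sill 70 mm long, 30 wide per sleeve. Each mouth has flared lips at its sides, 14 mm long, 37 mm apart at the front. Origin: on the bench below the middle mouth.
- sleeve0 (a point): Mouth of sleeve 0, +x level into it; inside 26 mm wide, 28 high. Point: on the centreline in the mouth's plane, 23 mm above the sleeve floor (level with the grip point of a bar lying in it). A hidden hard stop lies 55 to 77 mm inside, different in each sleeve; until then a bar slides almost freely. A bar that is home still has its grip block and some shank out on the sill.
- sleeve1 (a point): Mouth of sleeve 1, +x level into it; inside 26 mm wide, 28 high. Point: on the centreline in the mouth's plane, 23 mm above the sleeve floor (level with the grip point of a bar lying in it). A hidden hard stop lies 55 to 77 mm inside, different in each sleeve; until then a bar slides almost freely. A bar that is home still has its grip block and some shank out on the sill.
- sleeve2 (a point): Mouth of sleeve 2, +x level into it; inside 26 mm wide, 28 high. Point: on the centreline in the mouth's plane, 23 mm above the sleeve floor (level with the grip point of a bar lying in it). A hidden hard stop lies 55 to 77 mm inside, different in each sleeve; until then a bar slides almost freely. A bar that is home still has its grip block and some shank out on the sill.
- old_sieve_grip (a point): Clogged sieve, dark mesh, seated in the hopper's pocket at first: steel plate 106 x 76 x 8 mm, 0.15 kg, with an upright grip bar 44 mm long (along the plate's length), 12 wide, its top 40 mm above the plate's underside. Point: in the grip bar over the plate's centre, 24 mm above the underside; x along the 106 mm side, z up.
- new_sieve_grip (a point): Clean sieve, light mesh, lying flat on the bench at first: steel plate 106 x 76 x 8 mm, 0.15 kg, with an upright grip bar 44 mm long (along the plate's length), 12 wide, its top 40 mm above the plate's underside. Point: in the grip bar over the plate's centre, 24 mm above the underside; x along the 106 mm side, z up.
- pocket (a point): Centre of the floor of the rectangular pocket on top of the feed hopper (fixed grey box 132 x 102 mm, pocket floor 45 mm above the bench). Pocket 110 x 80 mm (x along the 110), 10 mm deep, sloping steel lips above it up to 18 mm over the floor. A seated sieve lies flat on this floor.
- tray_in (a point): Centre of the inner floor of the wash tray: open grey plastic tray, fixed, outside 110 (its x) x 142 (its y) mm, 26 mm tall, walls 4 mm.
- tube_grip (a point): Rigid air tube, 0.12 kg: square brass collar 40 mm long, 26 x 26 mm, with a white tube of 14 mm diameter standing out 60 mm in front (+x) and an 18 mm stub, 20 mm long, behind. Point: the collar's centre, on the tube's axis, 13 mm above the underside; the tube's end is 80 mm ahead. Lies flat on the bench at first, tube roughly towards the manifold.
- manifold: Air manifold: fixed aluminium block 120 mm wide, 80 deep, 55 tall, at the robot's left, with a push-fit port facing mid-bench and a valve lever on top. In front of the port a ledge 22 mm wide, 65 long carries the tube's collar 13.5 mm below the port's axis. Origin: on the bench under the middle of the face with the port; +x into the block.
- port (a point): Mouth of the push-fit port, on its axis in the block's face, 40 mm above the bench; +x level into it. Bore 19 mm; a black cone 12 mm long in front opens it to 28 mm. 30 mm inside the tube's end meets the seal, which resists with about 5 N and gives way for 14 mm; then it bottoms hard 44 mm inside.
- valve (a joint): Air valve lever on the manifold, 70 mm long: 0 = shut, leaning 0.5 rad from vertical towards the robot; 1.0 rad = fully open, leaning as far away from the robot. Stays where it is left; a light push (about 1 N) on the tip moves it. Its pivot is 77 mm above the bench, its tip about 140.
- valve_tip (a point): Centre of the 26 mm ball on the tip of the valve lever. The lever swings in the upright plane along the manifold's face (manifold -y is the opening direction).
- jar: White sample jar, 60 mm wide and 75 mm tall, standing; leave it standing. Origin under its base.
Not all that is in view belongs to the job. Leave any blue look-alike of the part that bears new_sieve_grip alone.

How it is judged:
By the outcome, as a careful person would: the job done as asked, in the order asked, and still so for the second after the job is handed in, with the robot touching nothing.
Of bar0, bar1, bar2 only 2 to 3 are there at a start; the rules pass over those that are not, and their reading is None.
At some moment in a run one of bar0, bar1, bar2, new_sieve, tube may be knocked a few centimetres aside while the robot is not near it.
It also fails if it takes over 208 s, if anything falls off the work surface, if the arm or the gripper's body presses on something with over 40 N, if the wrist force passes 120 N, or if a joint passes its speed limit or range.

## Robot

A 6-joint arm with a two-finger parallel gripper is mounted at the origin on the work surface. World frame = base frame: x ahead of the robot, y to its left, z up, the work surface at z = 0. Lengths are in mm, angles in rad, forces in N, time in s.
With the tool pointing down it reaches from about 325 to 875 mm from the base axis. Payload 4.4 kg.
Tool frame: the origin (TCP) lies on the centre line of the jaws, within the pads' length; the fingertips stand ahead of it and the grasp point (between the pads) lies 6 mm ahead of it (ctrl.tcp_to_tips is the z of the fingertips in the tool frame, in mm); z points along the fingers, y is the direction in which the jaws open and shut (so a half turn about z gives the same grasp; the last joint's range is limited). The gripper opens to 85 mm and grips with 20 to 120 N. Pads are 22 mm wide; open, the fingers measure 114 mm over their backs; the gripper's body (76 mm by 85 mm) begins 54 mm behind the grasp point. The pads swing forward as they close: fully open they stand 13 mm farther back than shut.
Start: joints at [-1.331, 0.207, 1.542, -0, 1.393, -0.15], TCP at [218.49, -531.874, 256.282] pointing down, gripper open.
Joint ranges: [-2.73, 2.73], [-0.86, 2.22], [0.23, 2.46], [-1.11, 4.25], [0.08, 2.63], [-2.82, 2.82]. Speed limits (rad/s): [2.79, 2.79, 3.14, 3.14, 3.14, 3.14].

## Interface

Orientations are given as a 3x3 rotation matrix whose columns are the frame's x, y, z axes.
In Python, from plant import ctrl, sensors, optics gives the robot as it stands. Calls block until the motion is done:
- ctrl.move_ptp(position, orientation): joint-space move of the TCP to a pose.
- ctrl.move_l(position, rot=None, vel=150, threshold=None): straight line of the TCP; rot=None keeps the orientation; vel is the mean speed in mm/s. With threshold (N) it stops when the force on the tool has changed by that much, and returns True; else False.
- ctrl.set_joints(angles): joint-space move.
- ctrl.gripper_to(opening, force=None): finger opening in mm; force is the grip in N (None keeps the last); returns when the fingers have stopped.
- ctrl.hold(seconds).
- ctrl.solve_ik(position, orientation): joint angles nearest the present ones, or None.
- sensors.read_state(): the state.
- optics.grab_frame(name): name is "scene" or "top" or "wrist"; returns (picture, depth): 480x640x3 uint8, red, green, blue; 480x640 float32, mm along the optical axis (not along the pixel's ray), 0 where there is no reading.
- optics.camera_params(name): a dict with "mtx" (3x3 intrinsics, pixels), "R" (3x3) and "t" (3): a world point X has camera coordinates R X + t; the wrist camera has in their place "T_tool_cam" (4x4, takes a point from camera to tool coordinates, whose origin is the TCP and whose axes are the flange's). Camera axes: x right, y down, z forward; pixel columns grow to the right and rows downward; lengths in mm; the calibration is good to about 2 mm. A picture is of the moment at which its call begins: read the wrist's pose just before it. camera_params takes no time and is no camera call.
A pose or a line that the arm cannot do raises ctrl.MotionError and nothing moves.
- ctrl.finish_job(): hands the job in, once; it reports no verdict.
The state is a dict: "t": time; "q": joint angles; "qvel": joint speeds; "tau": joint torques, N m; "eef_pos": TCP position; "eef_rot": TCP orientation; "force": force on the tool from outside, world axes, zero at the start; "wrist_torque": the same for the moment, N m; "grip_width": finger opening in mm.
Only numpy, scipy, OpenCV 4.12 (cv2) and the standard library are available. Lean on these libraries where they do the work, as an engineer would, in place of code of your own. Each camera call takes 0.05 s, during which the arm holds its last target.

## Working session

There is one attempt and no reset: what is moved stays moved. The work goes in short steps, each a Python script; the robot and the scene stay as the last script left them, time stands still between calls to the robot, and variables do not carry over. Pictures are saved under pics/ and viewed, and the job is handed in when it is done.

```bash
ls; mkdir -p pics
python3 - <<'E'
from plant import ctrl, sensors, optics
import cv2, numpy as np
for n in ("scene","top"):
    p,d=optics.grab_frame(n); cv2.imwrite(f"pics/{n}0.png",p[:,:,::-1]); np.save(f"pics/{n}0.npy",d)
    c=optics.camera_params(n); print(n,c["mtx"].round(1).tolist(),c["R"].round(3).tolist(),c["t"].round(1).tolist())
c=optics.camera_params("wrist");print(c)
print(sensors.read_state(),ctrl.tcp_to_tips)
E
```

```text
pics
scene [[437.5, 0.0, 325.1], [0.0, 437.5, 235.2], [0.0, 0.0, 1.0]] [[0.649, 0.761, 0.01], [0.588, -0.492, -0.641], [-0.483, 0.422, -0.767]] [-458.0, -164.8, 1335.7]
top [[580.8, 0.0, 326.1], [0.0, 580.8, 247.5], [0.0, 0.0, 1.0]] [[0.032, -0.999, -0.001], [-0.978, -0.031, -0.208], [0.208, 0.007, -0.978]] [129.3, 575.8, 1184.2]
{'mtx': array([[429.12248915,   0.        , 314.27111167],
       [  0.        , 429.12248915, 238.42974266],
       [  0.        ,   0.        ,   1.        ]]), 'T_tool_cam': array([[-4.95903260e-04, -9.64819098e-01, -2.62914172e-01,
         6.67707835e+01],
       [ 9.99999859e-01, -5.27880515e-04,  5.09900734e-05,
        -9.01816484e-01],
       [-1.87983465e-04, -2.62914110e-01,  9.64819224e-01,
        -1.17405177e+02],
       [ 0.00000000e+00,  0.00000000e+00,  0.00000000e+00,
         1.00000000e+00]])}
{'t': 0.1, 'q': array([-1.33150700e+00,  2.07365939e-01,  1.54283082e+00,  1.20242817e-05,
        1.39348516e+00, -1.50496496e-01]), 'qvel': array([-0.00046164, -0.00325015, -0.00586182, -0.00120792,  0.00144998,
        0.00113165]), 'tau': array([-1.25282746e-03, -3.84097803e+01, -2.92549092e+01, -3.41185041e-04,
        4.93603686e-03,  3.85832507e-06]), 'eef_pos': array([ 218.33687756, -531.24797246,  255.21476745]), 'eef_rot': array([[ 9.24991354e-01,  3.79987843e-01, -4.83682071e-04],
       [ 3.79988012e-01, -9.24989178e-01,  2.03253662e-03],
       [ 3.24938526e-04, -2.06387219e-03, -9.99997817e-01]]), 'force': array([ 0.4676246 ,  0.69826066, -0.56124525]), 'wrist_torque': array([-0.05023077,  0.02873812, -0.01727725]), 'grip_width': 85.47782670563139} 25.0
```

View pics/top0.png

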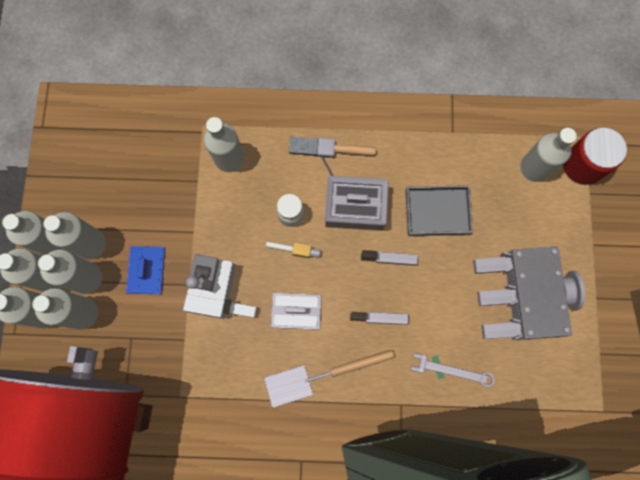

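View pics/scene0.png

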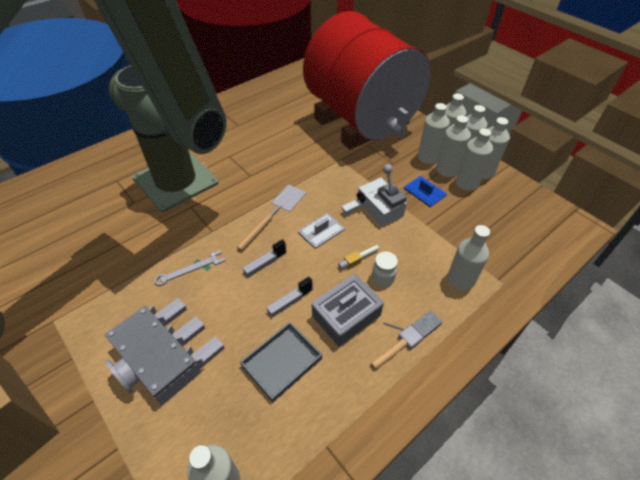

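```bash
cat > h.py <<'E'
from plant import ctrl, sensors, optics
import cv2, numpy as np
from math import *
def cam(n, st=None):
    c=optics.camera_params(n)
    if n=="wrist":
        st=st or sensors.read_state()
        T=np.eye(4);T[:3,:3]=st["eef_rot"];T[:3,3]=st["eef_pos"]
        W=T@c["T_tool_cam"]; return c["mtx"],W[:3,:3],W[:3,3]
    return c["mtx"],c["R"].T,-c["R"].T@c["t"]
def ray(C,u,v,z):
    K,R,o=C; d=R@np.linalg.inv(K)@np.array([u,v,1.]); s=(z-o[2])/d[2]; return o+s*d
def proj(C,X):
    K,R,o=C; p=K@(R.T@(np.asarray(X,float)-o)); return p[:2]/p[2]
def cloud(C,d):
    K,R,o=C; v,u=np.mgrid[:d.shape[0],:d.shape[1]]
    P=np.stack([(u-K[0,2])/K[0,0]*d,(v-K[1,2])/K[1,1]*d,d],-1)
    return P@R.T+o
def down(a):
    "tool down, jaw (tool y) axis: tool x at angle a in world"
    x=np.array([cos(a),sin(a),0]);z=np.array([0,0,-1.]);return np.stack([x,np.cross(z,x),z],1)
def snap(name,tag):
    st=sensors.read_state(); p,d=optics.grab_frame(name); C=cam(name,st)
    cv2.imwrite(f"pics/{tag}.png",p[:,:,::-1]); np.savez(f"pics/{tag}.npz",p=p,d=d,K=C[0],R=C[1],o=C[2]); return p,d,C
def load(tag):
    f=np.load(f"pics/{tag}.npz"); return f["p"],f["d"],(f["K"],f["R"],f["o"])
def S():
    s=sensors.read_state(); print("t %.1f"%s["t"],"pos",s["eef_pos"].round(1),"F",s["force"].round(1),"g %.1f"%s["grip_width"],"q",s["q"].round(2)); return s
E
python3 - <<'E'
from h import *
C=cam("top"); 
for n,u,v,z in [("blackgrip1",370,256,40),("bar1tip",417,259,22),("bargrip2",358,317,40),("bar2tip",407,319,22),("sep",542,293,62),("hop",357,199,60),("tray",438,210,5),("new",297,310,10),("collar",302,250,26),("tubeend",267,244,20),("jar",290,205,75),("man",210,290,55),("ball",194,282,140),("wr",445,370,0)]:
    print(n,ray(C,u,v,z).round(0))
E
```

```text
blackgrip1 [560.  52.  40.]
bar1tip [560. -53.  22.]
bargrip2 [427.  75.  40.]
bar2tip [428. -31.  22.]
sep [ 488. -310.   62.]
hop [682.  84.  60.]
tray [ 678. -103.    5.]
new [441. 207.  10.]
collar [571. 201.  26.]
tubeend [584. 279.  20.]
jar [659. 228.  75.]
man [472. 391.  55.]
ball [476. 406. 140.]
wr [ 323. -116.    0.]
```

Run:
```python
from h import *
for tag,p,a in [("w_sep",(480,-230,270),0),("w_mid",(480,20,270),0),("w_hop",(640,60,270),0),("w_man",(500,290,270),0)]:
    ctrl.move_ptp(np.array(p,float),down(a)); snap("wrist",tag); S()
ims=[cv2.imread(f"pics/{t}.png") for t in ("w_sep","w_mid","w_hop","w_man")]
m=np.vstack([np.hstack(ims[:2]),np.hstack(ims[2:])]);cv2.imwrite("pics/mos.png",cv2.resize(m,(800,600),interpolation=cv2.INTER_AREA))
```

```text
t 1.6 pos [ 479.7 -230.9  269.9] F [ 0.3 -0.7  0.1] g 85.0 q [-0.61  0.11  1.63 -0.    1.41  0.96]
t 2.7 pos [480.4  18.7 270.1] F [-0.5 -0.3 -0.4] g 85.4 q [-0.14 -0.01  1.75 -0.    1.4   1.43]
t 3.4 pos [639.   58.9 269.7] F [-0.1 -0.6  0.5] g 85.5 q [-0.04  0.34  1.35 -0.    1.46  1.53]
t 4.5 pos [500.9 288.8 270.3] F [1.4 0.  0.1] g 85.3 q [ 0.37  0.2   1.52 -0.    1.42  1.95]
```

View pics/mos.png

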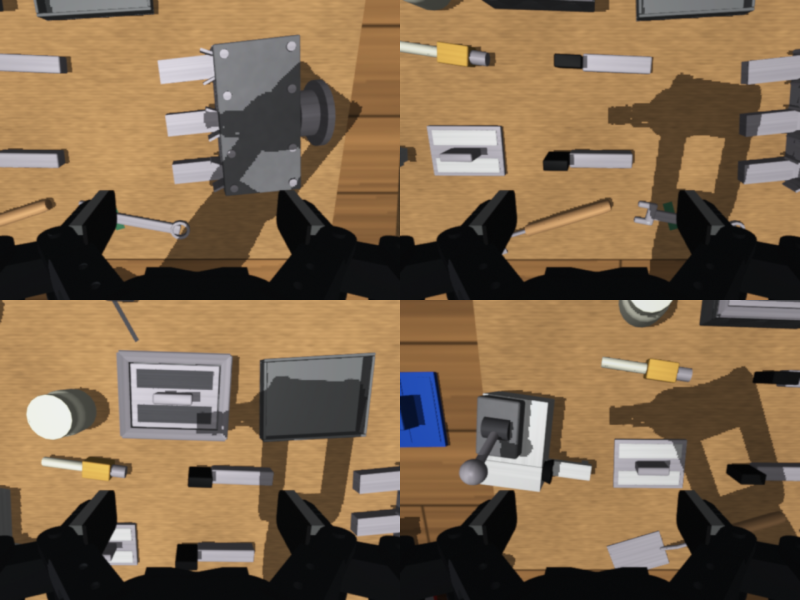

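View pics/w_man.png

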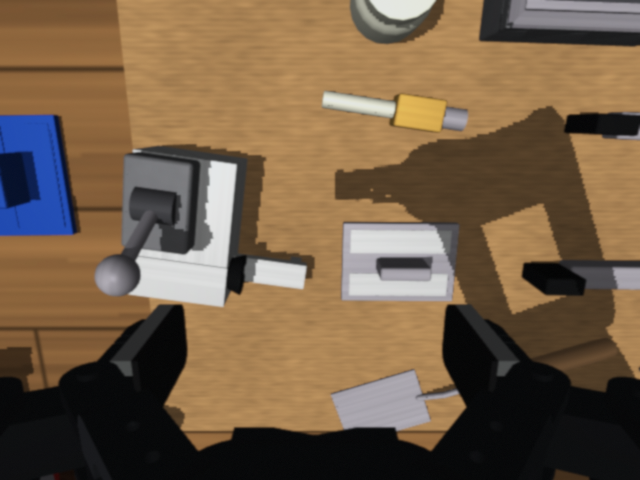

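View pics/w_sep.png

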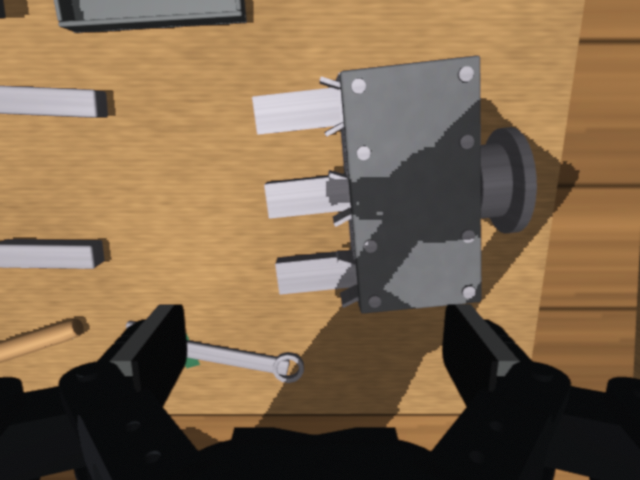

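View pics/w_hop.png

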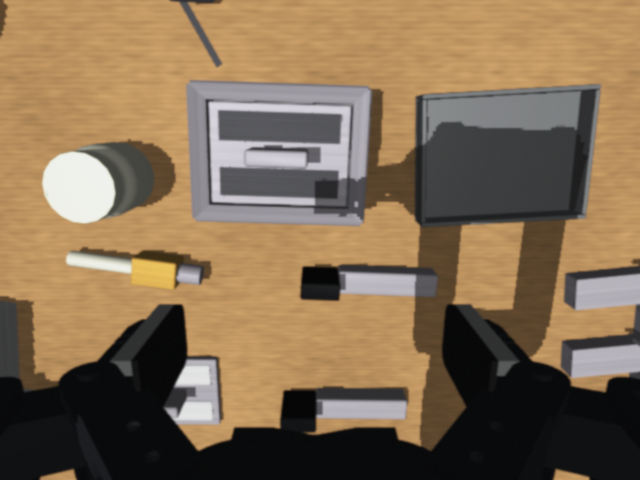

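```bash
cat >> h.py <<'E'
def rects(tag,zlo,zhi,box,minpts=60,show=True):
    "rectangles (world) of points with zlo<z<zhi within box x0,x1,y0,y1"
    p,d,C=load(tag); P=cloud(C,d)
    m=(d>0)&(P[...,2]>zlo)&(P[...,2]<zhi)&(P[...,0]>box[0])&(P[...,0]<box[1])&(P[...,1]>box[2])&(P[...,1]<box[3])
    n,L=cv2.connectedComponents(m.astype(np.uint8),connectivity=4); out=[]
    for i in range(1,n):
        q=P[L==i]
        if len(q)<minpts: continue
        (cx,cy),(w,h),a=cv2.minAreaRect(q[:,:2].astype(np.float32))
        if h>w: w,h,a=h,w,a-90
        a=(a+90)%180-90
        out.append((cx,cy,w,h,a,np.median(q[:,2]),len(q)))
        if show: print(tag,"c(%.1f,%.1f) %.1fx%.1f ang %.1f z %.1f n%d"%out[-1])
    return out
E
python3 - <<'E'
from h import *
for t in ("w_sep","w_mid","w_hop","w_man"):
    p,d,C=load(t);P=cloud(C,d);z=P[...,2]
    print(t,(d==0).mean(), "bench z",np.median(z[(z>-15)&(z<8)]),np.std(z[(z>-15)&(z<8)]))
    print(" top z hist",[ (k,int(((z>k)&(z<k+3)).sum())) for k in range(-3,80,3)])
print("sep top");rects("w_sep",57,67,(300,700,-450,-150))
print("sills");rects("w_sep",15,25,(300,620,-450,-150))
print("bars");rects("w_mid",17,27,(300,640,-100,120));print("grips");rects("w_mid",41,51,(300,640,-100,120))
print("hop");rects("w_hop",40,70,(560,800,0,180));rects("w_hop",75,95,(560,800,0,180),20);rects("w_hop",60,66,(560,800,0,180),20)
print("tray");rects("w_hop",22,30,(560,800,-200,0));rects("w_hop",1.5,8,(560,800,-200,0))
print("man");rects("w_man",50,60,(350,620,300,480));
print("new");rects("w_man",5,12,(350,520,100,300));rects("w_man",36,46,(350,520,100,300))
print("tube");rects("w_man",21,31,(520,620,100,300));rects("w_man",15,24,(520,620,100,300))
print("ledge");rects("w_man",22,31,(350,520,230,350))
E
```

```text
w_sep 0.003899739583333333 bench z 0.44590343448413705 1.1728731054007222
 top z hist [(-3, 58287), (0, 126933), (3, 3547), (6, 2072), (9, 615), (12, 720), (15, 1112), (18, 9982), (21, 4719), (24, 1290), (27, 188), (30, 133), (33, 133), (36, 156), (39, 184), (42, 177), (45, 523), (48, 347), (51, 265), (54, 347), (57, 831), (60, 29771), (63, 3109), (66, 626), (69, 239), (72, 234), (75, 227), (78, 271)]
w_mid 0.0040462239583333335 bench z 0.5975526050813755 1.4082651886862632
 top z hist [(-3, 48740), (0, 151474), (3, 4174), (6, 9199), (9, 2425), (12, 1689), (15, 2608), (18, 12156), (21, 5935), (24, 3308), (27, 736), (30, 487), (33, 476), (36, 574), (39, 910), (42, 724), (45, 1605), (48, 145), (51, 129), (54, 66), (57, 19), (60, 35), (63, 0), (66, 0), (69, 0), (72, 0), (75, 0), (78, 0)]
w_hop 0.00404296875 bench z 0.72926396401067 1.4241965839996018
 top z hist [(-3, 37486), (0, 135626), (3, 16414), (6, 3747), (9, 1778), (12, 1629), (15, 1965), (18, 6600), (21, 4453), (24, 4269), (27, 432), (30, 255), (33, 274), (36, 288), (39, 330), (42, 981), (45, 1698), (48, 615), (51, 11038), (54, 
[... 1344 characters left out ...]
,86.5) 133.8x103.7 ang 88.1 z 61.4 n4092
tray
w_hop c(675.3,-100.5) 142.7x110.2 ang -86.9 z 25.4 n3311
w_hop c(675.3,-103.8) 130.6x102.6 ang -87.0 z 3.8 n17747
w_hop c(670.8,-29.4) 110.2x2.1 ang 2.8 z 4.4 n236
w_hop c(572.5,-25.6) 51.1x1.3 ang 87.7 z 5.0 n115
w_hop c(566.8,-188.4) 22.0x5.5 ang -70.5 z 4.6 n82
man
w_man c(481.4,391.7) 120.9x91.6 ang -8.0 z 54.7 n8345
new
w_man c(440.1,211.1) 106.2x76.4 ang 89.5 z 8.1 n7658
w_man c(440.5,211.2) 44.4x12.2 ang -89.5 z 39.5 n701
tube
w_man c(572.7,194.3) 60.9x26.1 ang 81.7 z 25.6 n1815
w_man c(581.6,252.9) 60.8x24.7 ang 80.6 z 18.8 n1226
w_man c(569.6,173.9) 19.9x17.4 ang 81.5 z 20.6 n488
ledge
w_man c(436.7,325.1) 53.2x22.7 ang 81.6 z 26.2 n1431
```

Run:
```python
from h import *
R=np.radians
ctrl.move_ptp(np.array([680.5,66.5,235.]),down(R(88.1))); snap("wrist","v_hop"); S()
b=(560,800,-50,200)
rects("v_hop",57,66,b);rects("v_hop",78,92,b,30);rects("v_hop",51,56,b,30)
```

```text
t 6.3 pos [680.4  66.8 235.1] F [ 0.9 -0.6 -0.2] g 85.5 q [-0.03  0.45  1.27  0.    1.42  0.  ]
v_hop c(680.6,86.6) 134.0x104.1 ang 88.2 z 60.2 n9137
v_hop c(680.6,86.7) 44.0x12.0 ang 88.3 z 84.6 n1290
v_hop c(707.6,141.6) 18.0x2.5 ang -1.8 z 55.4 n61
v_hop c(670.1,142.6) 13.3x1.9 ang -1.9 z 55.2 n43
v_hop c(680.6,86.6) 105.7x76.1 ang 88.1 z 53.1 n14758
v_hop c(722.4,122.4) 13.1x2.2 ang 86.7 z 55.5 n45
v_hop c(721.8,108.8) 12.8x1.5 ang -89.7 z 55.3 n41
v_hop c(721.2,89.6) 8.9x2.7 ang 79.1 z 55.3 n32
v_hop c(639.7,81.4) 14.3x2.2 ang 85.9 z 55.4 n43
v_hop c(638.6,45.3) 14.3x2.2 ang 86.0 z 55.3 n43
v_hop c(651.1,32.1) 26.4x5.9 ang -10.6 z 55.0 n118
v_hop c(673.4,31.3) 17.0x2.4 ang -1.7 z 54.8 n64
v_hop c(703.0,30.3) 35.0x2.5 ang -1.6 z 55.2 n143
```

View pics/v_hop.png

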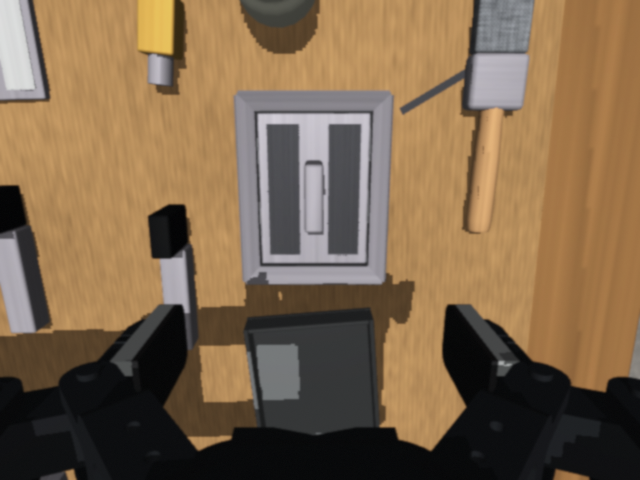

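Run:
```python
from h import *
R=np.radians
A=np.array
r=down(R(88.1))
ctrl.gripper_to(32,50)
ctrl.move_ptp(A([680.6,86.6,150.]),r)
print(ctrl.move_l(A([680.6,86.6,82.]),r,vel=80,threshold=15)); S(); print(ctrl.tcp_to_tips)
ctrl.gripper_to(5,50); S()
ctrl.move_l(A([680.6,86.6,140.]),r,vel=80); S()
r2=down(R(93.1))
ctrl.move_l(A([675.3,-100.5,140.]),r2,vel=200)
print(ctrl.move_l(A([675.3,-100.5,4+37+1.5]),r2,vel=80,threshold=6)); S()
ctrl.gripper_to(32); S()
ctrl.move_l(A([675.3,-100.5,140.]),r2,vel=150)
# look at new sieve
ctrl.move_ptp(A([440.,190,200.]),down(R(90))); snap("wrist","v_new"); S()
rects("v_new",4,13,(350,530,100,330));rects("v_new",33,46,(350,530,100,330))
ctrl.hold(0.01)
```

```text
False
t 8.3 pos [681.2  86.6  82.6] F [-0.  -0.1  0.8] g 32.2 q [ 0.    0.6   1.37 -0.    1.16  0.03]
25.0
t 8.6 pos [681.4  86.6  83.2] F [ 0.7 -0.9  2.5] g 11.0 q [0.   0.6  1.37 0.   1.16 0.03]
t 9.4 pos [680.1  86.6 139.5] F [ 0.6  0.7 -2. ] g 11.3 q [ 0.    0.54  1.34 -0.    1.26  0.03]
False
t 11.9 pos [ 675.9 -100.7   43.3] F [-0.7 -0.1 -1.4] g 10.9 q [-0.27  0.65  1.39  0.    1.1  -0.33]
t 12.2 pos [ 675.7 -100.6   43.1] F [ 0.5 -0.2 -0.5] g 32.2 q [-0.27  0.65  1.39  0.    1.1  -0.33]
t 14.5 pos [441.1 189.4 200. ] F [-0.1  0.6 -0.1] g 32.2 q [ 0.23  0.06  1.83 -0.    1.25  0.23]
v_new c(440.1,211.0) 106.2x76.3 ang 89.5 z 8.2 n13934
v_new c(440.2,211.2) 44.3x11.8 ang 89.6 z 39.6 n1218
```

View pics/v_new.png

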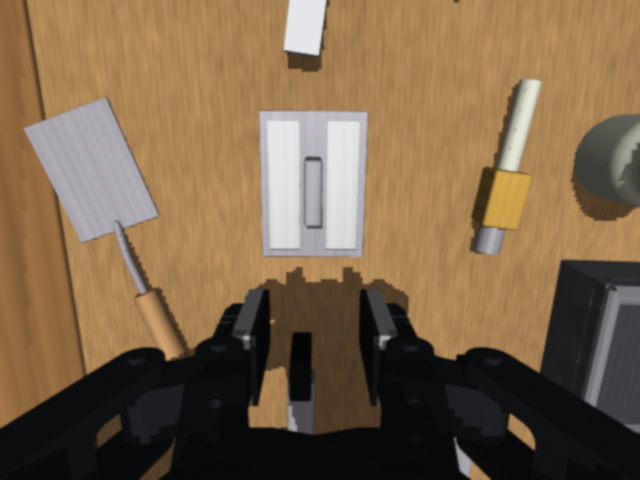

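Run:
```python
from h import *
R=np.radians
A=np.array
r=down(R(89.5))
ctrl.move_l(A([440.2,211.1,100.]),r,vel=200)
print(ctrl.move_l(A([440.2,211.1,37.]),r,vel=80,threshold=15)); S()
ctrl.gripper_to(5,50); S()
ctrl.move_l(A([440.2,211.1,160.]),r,vel=120)
r2=down(R(88.1))
ctrl.move_l(A([680.6,86.6,160.]),r2,vel=200)
ctrl.move_l(A([680.6,86.6,100.]),r2,vel=100); ctrl.hold(.2); S()
print(ctrl.move_l(A([680.6,86.6,82.5]),r2,vel=40,threshold=8)); S()
ctrl.gripper_to(32); S()
ctrl.move_l(A([680.6,86.6,160.]),r2,vel=150)
ctrl.move_l(A([680.5,40,250.]),r2,vel=250); snap("wrist","v_hop2")
b=(560,800,-50,200)
rects("v_hop2",57,66,b);rects("v_hop2",78,92,b,30);rects("v_hop2",51,56,b,100)
rects("v_hop2",8,16,(600,750,-190,0),100);rects("v_hop2",38,48,(600,750,-190,0),30)
```

```text
False
t 16.1 pos [440.7 211.2  37.4] F [-0.1 -0.3 -0. ] g 32.1 q [ 0.27  0.33  1.91 -0.    0.9   0.28]
t 16.4 pos [441.1 211.4  37.8] F [ 0.7 -0.3  2.7] g 11.3 q [0.27 0.33 1.91 0.   0.9  0.28]
t 20.0 pos [681.5  86.6 101.3] F [-1.2 -0.4 -1.6] g 11.1 q [ 0.    0.58  1.36 -0.    1.19  0.03]
True
t 20.5 pos [680.1  86.6  82.8] F [-0.7  0.3  4. ] g 10.8 q [0.   0.6  1.37 0.   1.17 0.03]
t 20.8 pos [678.9  86.6  81.2] F [-0.4 -0.3 -0.5] g 31.8 q [ 0.    0.61  1.37 -0.    1.17  0.03]
v_hop2 c(680.6,86.4) 133.7x104.5 ang 87.9 z 60.2 n9058
v_hop2 c(680.1,86.8) 43.4x11.9 ang 88.0 z 84.6 n1291
v_hop2 c(680.1,86.4) 105.3x76.1 ang 88.1 z 53.2 n14466
v_hop2 c(671.8,-29.6) 109.2x1.8 ang 3.0 z 12.0 n392
v_hop2 c(676.1,-100.5) 107.5x76.0 ang -86.9 z 12.1 n7628
v_hop2 c(678.0,-146.1) 103.1x46.2 ang 2.0 z 12.0 n649
v_hop2 c(676.0,-100.2) 44.1x12.1 ang -86.9 z 43.6 n671
```

View pics/v_hop2.png

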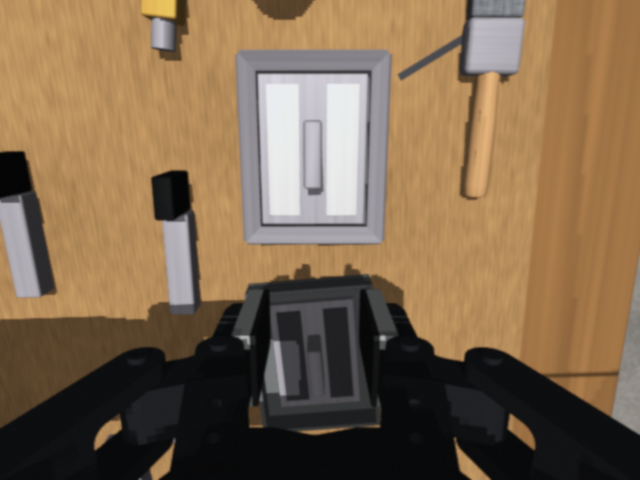

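Run:
```python
from h import *
R=np.radians
A=np.array
ctrl.move_ptp(A([485,-250,250.]),down(R(96))); snap("wrist","v_sep")
rects("v_sep",57,67,(300,700,-450,-150));rects("v_sep",16,24,(300,620,-260,-150))
ctrl.move_ptp(A([500,-10,230.]),down(R(88))); snap("wrist","v_bars"); S()
b=(380,620,-100,120)
rects("v_bars",18,26,b,100);rects("v_bars",42,51,b,100)
```

```text
v_sep c(493.9,-322.6) 190.5x131.3 ang 6.0 z 61.8 n26093
v_sep c(411.5,-228.4) 64.9x30.6 ang -84.0 z 19.8 n3046
v_sep c(483.4,-224.9) 73.1x30.4 ang -84.0 z 19.9 n3314
v_sep c(556.0,-219.1) 76.9x31.8 ang -83.9 z 19.9 n3506
v_sep c(525.3,-253.8) 35.1x0.8 ang 6.0 z 19.7 n97
t 24.4 pos [500.6 -10.9 230.3] F [ 1.  -0.1  0. ] g 31.8 q [-0.19  0.07  1.75 -0.    1.32 -0.16]
v_bars c(430.2,30.0) 123.4x22.6 ang 89.1 z 21.7 n3523
v_bars c(563.0,9.6) 122.8x22.4 ang 87.8 z 21.7 n3334
v_bars c(618.6,-59.3) 54.2x3.2 ang -89.4 z 23.4 n294
v_bars c(431.0,75.7) 33.5x16.2 ang 89.0 z 45.6 n1275
v_bars c(565.0,55.1) 33.7x16.3 ang 87.9 z 45.7 n1229
```

View pics/v_sep.png

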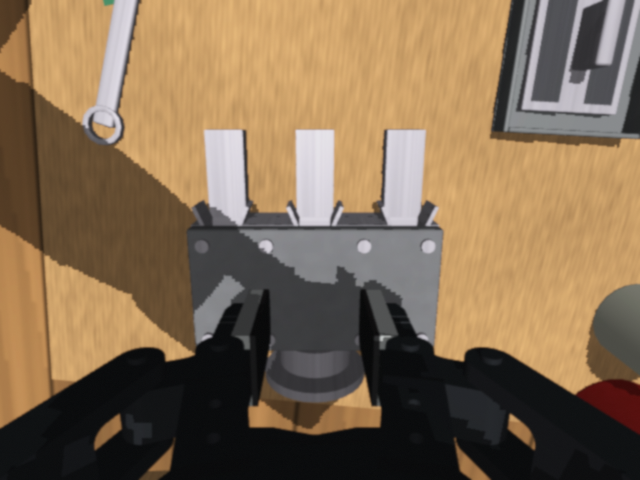

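View pics/v_bars.png

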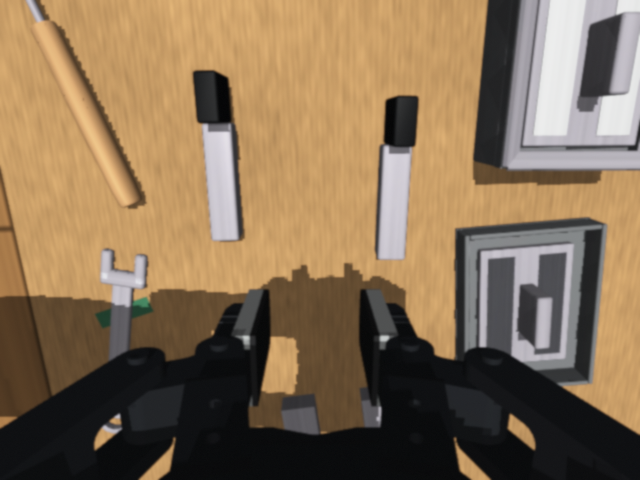

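```bash
cat >> h.py <<'E'
A=np.array; R=np.radians
D=A([cos(R(-84)),sin(R(-84))]); N=A([sin(R(84)),cos(R(84))])
def st2w(s,t,z): p=s*N+t*D; return A([p[0],p[1],z])
MOUTH=307.5
def bar(x,y,a,s):
    r=down(R(a)); r2=down(R(96))
    ctrl.gripper_to(36,60)
    ctrl.move_ptp(A([x,y,110.]),r)
    print("down",ctrl.move_l(A([x,y,33.]),r,vel=90,threshold=15))
    ctrl.gripper_to(8,70); S()
    ctrl.move_l(A([x,y,110.]),r,vel=100)
    ctrl.move_l(st2w(s,160,110.),r2,vel=200)
    ctrl.move_l(st2w(s,170,54.5),r2,vel=100); ctrl.hold(.2); S()
    hit=ctrl.move_l(st2w(s,MOUTH-107+82,54.5),r2,vel=45,threshold=9)
    st=S(); p=st["eef_pos"][:2]
    print("hit",hit,"depth %.1f lat %.1f"%(p@D+107-MOUTH,p@N-s)); return hit
def rel(s):
    r2=down(R(96)); st=sensors.read_state(); p=st["eef_pos"]; t=p[:2]@D
    ctrl.gripper_to(36); S()
    ctrl.move_l(st2w(s,t,115.),r2,vel=150)
    ctrl.move_l(st2w(s,t-45,115.),r2,vel=200); ctrl.gripper_to(0)
    ctrl.move_l(st2w(s,t-45,54.),r2,vel=150); ctrl.hold(.1)
    h=ctrl.move_l(st2w(s,t-15,54.),r2,vel=30,threshold=7); q=S()["eef_pos"][:2]
    print("push hit",h,"moved to",q@D-t)
    ctrl.move_l(st2w(s,t-50,54.),r2,vel=100);ctrl.move_l(st2w(s,t-50,130.),r2,vel=200)
E
python3 - <<'E'
from h import *
print(bar(565.0,55.1,87.8,529.2))
E
```

```text
down False
t 26.6 pos [565.9  55.1  34. ] F [-0.9  0.1  3.9] g 15.3 q [-0.06  0.47  1.71  0.    0.96 -0.02]
t 29.4 pos [ 544.3 -113.8   54.7] F [ 1.2  0.5 -1.2] g 15.3 q [-0.36  0.42  1.74 -0.    0.99 -0.47]
t 31.5 pos [ 554.6 -216.9   54. ] F [-0.4 -0.7  2.7] g 14.8 q [-0.52  0.49  1.63  0.    1.03 -0.62]
hit True depth 73.2 lat -0.3
True
```

Run:
```python
from h import *
rel(529.2)
ctrl.gripper_to(36)
ctrl.move_ptp(A([500,-10,230.]),down(R(90))); snap("wrist","v_bars2"); S()
b=(360,600,-150,140)
rects("v_bars2",18,26,b,100);rects("v_bars2",42,51,b,100)
rects("v_bars2",62,69,(450,650,-260,-100),50);rects("v_bars2",39,44,(450,650,-260,-100),50)
```

```text
t 31.8 pos [ 553.4 -216.2   52.7] F [-0.2 -0.2 -1. ] g 36.2 q [-0.52  0.49  1.63  0.    1.03 -0.62]
t 34.5 pos [ 551.8 -190.4   53.6] F [0.6 0.  0.2] g -0.3 q [-0.48  0.47  1.66  0.    1.01 -0.59]
push hit True moved to -26.612943415249305
t 36.7 pos [499.9 -10.8 229.1] F [-0.4  0.8 -0.4] g 36.2 q [-0.19  0.07  1.75 -0.    1.32 -0.19]
v_bars2 c(438.8,75.3) 32.2x0.9 ang 89.0 z 21.8 n100
v_bars2 c(429.9,13.6) 90.1x22.5 ang 89.1 z 21.7 n3455
v_bars2 c(430.9,75.3) 33.7x16.4 ang 89.3 z 45.6 n1282
```

View pics/v_bars2.png

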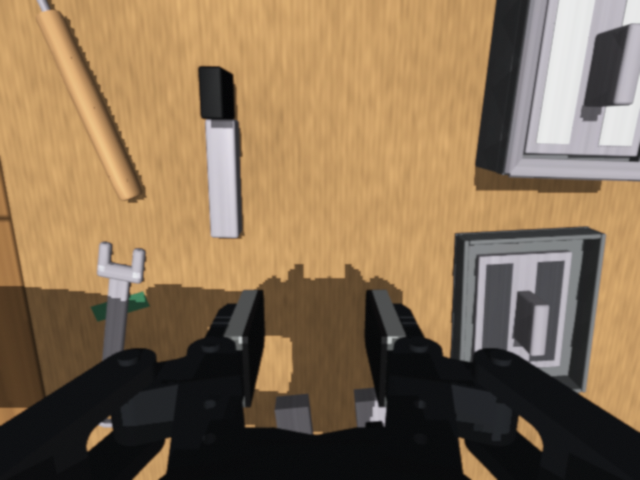

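Run:
```python
from h import *
print(bar(430.9,75.4,89.1,385.3))
```

```text
down False
t 38.9 pos [431.7  75.4  33.8] F [-0.3 -0.7  5. ] g 15.4 q [-0.03  0.25  2.03  0.    0.85 -0.01]
t 41.9 pos [ 401.3 -128.9   54.8] F [ 0.5 -0.2 -2.3] g 15.4 q [-0.52  0.18  2.07 -0.    0.9  -0.62]
t 43.8 pos [ 410.3 -224.3   53.8] F [ 0.5 -0.6  2.5] g 15.2 q [-0.69  0.27  1.95  0.    0.93 -0.79]
hit True depth 65.4 lat -0.7
True
```

Run:
```python
from h import *
rel(385.3)
ctrl.gripper_to(60)
ctrl.move_ptp(A([480,-225,270.]),down(R(6))); snap("wrist","v_sep2")
rects("v_sep2",38,45,(380,620,-280,-100),50);rects("v_sep2",62.5,69,(380,620,-270,-100),50)
ctrl.move_ptp(A([500,270,230.]),down(R(85))); snap("wrist","v_man"); S()
b=(520,620,100,300)
rects("v_man",22,30,b,100);rects("v_man",16,30,b,100)
rects("v_man",23,30,(380,500,230,370),100)
rects("v_man",52,58,(380,600,320,480),100)
rects("v_man",120,160,(350,600,320,480),50)
```

```text
t 44.1 pos [ 409.8 -223.6   53.3] F [ 0.8  0.3 -0.9] g 36.1 q [-0.69  0.27  1.96  0.    0.93 -0.79]
t 46.8 pos [ 407.9 -197.6   53.7] F [-0.2 -0.1  0. ] g 0.0 q [-0.64  0.24  1.99  0.    0.92 -0.75]
push hit True moved to -26.745291683359
v_sep2 c(557.1,-243.0) 21.6x16.5 ang 6.5 z 41.6 n610
v_sep2 c(411.6,-237.6) 58.2x21.8 ang -82.5 z 41.5 n798
v_sep2 c(398.7,-260.2) 16.2x1.4 ang -61.0 z 41.8 n63
v_sep2 c(569.7,-260.9) 11.3x10.6 ang -39.7 z 65.8 n186
v_sep2 c(554.6,-217.7) 33.3x15.9 ang -84.0 z 65.6 n1107
v_sep2 c(523.6,-265.8) 10.3x9.7 ang -24.3 z 65.6 n152
v_sep2 c(411.0,-224.5) 33.3x15.6 ang -83.9 z 65.5 n771
t 51.6 pos [500.6 269.  230.2] F [-0.1  0.1  0.8] g 60.3 q [ 0.34  0.21  1.59 -0.    1.34  0.43]
v_man c(574.1,204.6) 39.7x26.1 ang 81.6 z 25.7 n1225
v_man c(576.9,223.8) 120.1x26.2 ang 81.8 z 20.6 n2573
v_man c(436.7,325.4) 53.5x22.3 ang 81.4 z 26.2 n2299
v_man c(479.4,379.3) 121.1x63.2 ang -5.3 z 54.8 n12266
```

View pics/v_sep2.png

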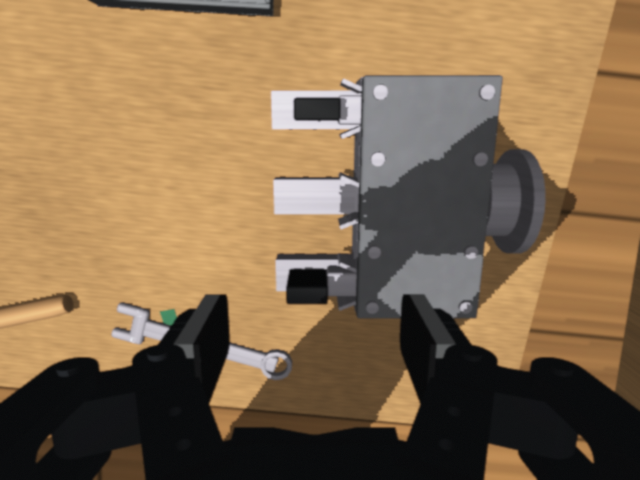

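View pics/v_man.png

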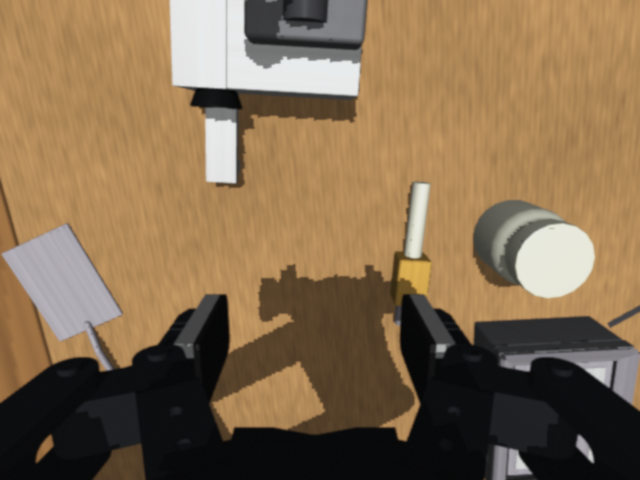

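Run:
```python
from h import *
for t in ("v_man","w_man"):
    p,d,C=load(t);P=cloud(C,d);z=P[...,2]
    m=(z>51)&(z<58)&(P[...,0]>400)&(P[...,0]<560)&(P[...,1]>330)&(P[...,1]<420)
    q=P[m][:,:2]; xs=np.arange(425,535,5); e=[]
    for x in xs:
        k=q[abs(q[:,0]-x)<2.5]
        if len(k)>5: e.append((x,np.percentile(k[:,1],1)))
    e=A(e); f=np.polyfit(e[:,0],e[:,1],1); f=np.polyfit(*e[abs(e[:,1]-np.polyval(f,e[:,0]))<2].T,1)
    print(t,"front edge slope deg",degrees(atan(f[0])),"y at 440",np.polyval(f,440),"xr",q[:,0].min(),q[:,0].max())
    # ledge sides
    m=(z>23)&(z<30)&(P[...,0]>400)&(P[...,0]<480)&(P[...,1]>295)&(P[...,1]<353); q=P[m][:,:2]
    L=[]
    for y in range(302,348,3):
        k=q[abs(q[:,1]-y)<1.5][:,0]; 
        if len(k)>5:L.append((y,k.min(),k.max()))
    L=A(L); g=np.polyfit(L[:,0],(L[:,1]+L[:,2])/2,1); print("ledge mid slope",degrees(atan(g[0])),"x at 325,362",np.polyval(g,325),np.polyval(g,362),"ymin",q[:,1].min())
    m=(z>110)&(z<165)&(P[...,1]>330)&(P[...,1]<480)&(P[...,0]>380)&(P[...,0]<520)&(d>0); q=P[m]
    if len(q): print("ball",q.min(0),q.max(0),q[q[:,2].argmax()],len(q))
    m=(z>60)&(z<110)&(P[...,1]>330)&(P[...,1]<480)&(P[...,0]>380)&(P[...,0]<560)&(d>0); q=P[m]
    if len(q): print("lever parts",q.min(0),q.max(0))
```

```text
v_man front edge slope deg -8.002312773361448 y at 440 363.4007799284147 xr 418.04454140002986 540.002075896355
ledge mid slope 8.618135044053831 x at 325,362 436.7288915432817 442.33659497159454 ymin 297.4652473712289
lever parts [470.35285068 376.79418759  60.06158645] [542.23967905 406.03157576  91.47784455]
w_man front edge slope deg -8.148834069588299 y at 440 363.3047931350563 xr 417.6332158405997 545.8453002203702
ledge mid slope 8.398665440330044 x at 325,362 436.77065137991406 442.23345541588924 ymin 297.394353355805
ball [464.14958102 397.47696996 110.11868955] [496.91687283 421.69516414 153.80547517] [476.12505164 410.06384727 153.80547517] 1942
lever parts [470.71708527 376.55769364  60.01958868] [545.77203581 434.12028459 109.98177631]
```

```bash
cat >> h.py <<'E'
PD=A([cos(R(81.9)),sin(R(81.9))]); PM=A([442.2,363.0]); PN=A([PD[1],-PD[0]])
def pt(e,z=58.7):
    "TCP for tube end e mm inside the port"
    p=PM+(e-80)*PD; return A([p[0],p[1],z])
def pe():
    p=S()["eef_pos"][:2]-PM; print("tube end %.1f lat %.1f"%(p@PD+80,p@PN))
E
python3 - <<'E'
from h import *
r=down(R(81.7)); r2=down(R(81.9))
x,y=574.1,204.3
ctrl.gripper_to(46,90)
ctrl.move_ptp(A([x,y-10,180.]),r); snap("wrist","v_tube"); 
rr=rects("v_tube",22,30,(530,620,100,300),100)
q=min(rr,key=lambda k:abs(k[2]-40)); assert abs(q[0]-x)<2 and abs(q[1]-y)<2
print("down",ctrl.move_l(A([x,y,31.]),r,vel=100,threshold=15)); S()
ctrl.gripper_to(15,90); S()
ctrl.move_l(A([x,y,120.]),r,vel=120)
p=pt(-28,120); ctrl.move_l(p,r2,vel=200)
ctrl.move_l(pt(-28),r2,vel=100); ctrl.hold(.2); pe()
print("jam?",ctrl.move_l(pt(24),r2,vel=40,threshold=8)); pe()
snap("scene","s1")
E
```

```text
v_tube c(574.0,202.9) 42.4x25.8 ang 81.3 z 25.7 n2427
down False
t 54.2 pos [574.8 204.4  31.9] F [-0.4 -0.8 -0.1] g 46.0 q [ 0.2   0.54  1.6  -0.    1.    0.34]
t 54.5 pos [574.9 204.5  32. ] F [-1.  -0.5  4.7] g 24.2 q [0.2  0.54 1.6  0.   1.   0.34]
t 57.3 pos [427.7 256.4  59.5] F [-0.4  0.3 -1. ] g 23.7 q [0.37 0.31 1.88 0.   0.95 0.51]
tube end -27.6 lat 0.7
jam? False
t 58.7 pos [434.2 307.3  58.6] F [ 0.  -0.6 -1.3] g 24.4 q [ 0.45  0.37  1.8  -0.    0.98  0.59]
tube end 23.7 lat -0.0
```

Run:
```python
from h import *
r2=down(R(81.9))
print("hit",ctrl.move_l(pt(52),r2,vel=25,threshold=20)); pe(); ctrl.hold(.2); pe()
```

```text
hit True
t 59.7 pos [437.4 328.2  58.6] F [-0.3 -1.8  4.6] g 23.8 q [ 0.49  0.4   1.75 -0.01  1.    0.63]
tube end 44.9 lat 0.2
t 59.9 pos [437.4 328.2  58.6] F [ 0.6 -1.3  5.2] g 24.3 q [ 0.49  0.4   1.75 -0.01  1.    0.63]
tube end 44.9 lat 0.1
```

Run:
```python
from h import *
r2=down(R(81.9))
ctrl.gripper_to(46)
p=S()["eef_pos"]
ctrl.move_l(A([p[0],p[1],62.+100]),r2,vel=120)
ctrl.move_l(A([p[0],p[1]-60,230.]),r2,vel=200); ctrl.move_ptp(A([p[0]+10,p[1]-30,230.]),down(R(82))); snap("wrist","v_port"); S()
for q in rects("v_port",48,57,(390,480,230,362),50)+rects("v_port",43,57,(390,480,230,362),50): c=A(q[:2])-PM; print(c@PD,c@PN)
```

```text
t 60.2 pos [435.8 327.3  57. ] F [ 0.8 -0.3 -0. ] g 45.8 q [ 0.49  0.4   1.76 -0.01  1.    0.63]
t 62.2 pos [444.7 297.7 228. ] F [ 0.7 -0.7  0.2] g 46.1 q [ 0.43  0.15  1.67 -0.    1.33  0.57]
v_port c(467.1,361.8) 25.6x3.2 ang -7.9 z 54.8 n134
v_port c(441.6,357.1) 29.0x11.7 ang -8.5 z 53.6 n629
v_port c(436.6,323.9) 47.4x25.9 ang 82.2 z 52.2 n2264
v_port c(432.6,294.9) 14.7x6.2 ang -82.7 z 48.5 n79
v_port c(450.2,324.9) 76.7x55.2 ang 87.0 z 52.0 n3744
2.2650783853251806 24.783917156137235
-5.880041915132743 0.2780996351958264
-39.53115924134694 -0.06976334244085358
-68.73482896429412 0.07859321141317491
-36.555604783099334 13.320003825700292
```

View pics/v_port.png

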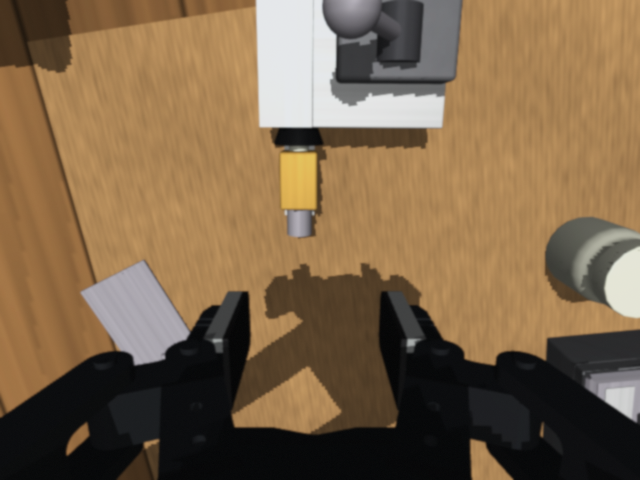

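Run:
```python
from h import *
p,d,C=load("v_port"); h=cv2.cvtColor(p,cv2.COLOR_RGB2HSV)
m=cv2.inRange(h,(15,120,80),(32,255,255)); n,L,s,c=cv2.connectedComponentsWithStats(m); i=1+s[1:,4].argmax(); print(s[i],c[i])
P=cloud(C,d); q=P[(L==i)&(P[...,2]>50)]; t=(q[:,:2]-PM)@PD; print("collar t",np.percentile(t,[.5,1,99,99.5]),"z",np.median(q[:,2]))
P2=P[(P[...,2]>40)&(P[...,0]>425)&(P[...,0]<446)&(P[...,1]>280)&(P[...,1]<310)]; print("stub rear t",((P2[:,:2]-PM)@PD).min())
k=P[(P[...,2]>52)&(P[...,2]<57)&(P[...,0]>428)&(P[...,0]<455)&(P[...,1]<380)&(P[...,1]>361)];print("face t",np.percentile((k[:,:2]-PM)@PD,[0.5,2]))
```

```text
[     0      0    640    434 184941] [308.92233739 195.59652538]
collar t [-72.31724754 -66.6928414    4.09924738   4.09924738] z 52.653819435210096
stub rear t -75.91545017342173
face t [-2.58007472 -1.32602414]
```

Run:
```python
from h import *
r2=down(R(81.9))
def pp(t,z): p=PM+t*PD; return A([p[0],p[1],z])
ctrl.gripper_to(0,60)
ctrl.move_ptp(pp(-115,130),r2); ctrl.move_l(pp(-115,52),r2,vel=120); ctrl.hold(.2)
print("push",ctrl.move_l(pp(-78,52),r2,vel=25,threshold=14)); q=S()["eef_pos"][:2]; print("t",(q-PM)@PD)
ctrl.move_l(pp(-120,52),r2,vel=120); ctrl.move_l(pp(-120,150),r2,vel=200)
ctrl.move_ptp(A([480,-225,270.]),down(R(6))); snap("wrist","c_sep")
for q in rects("c_sep",62.5,69,(380,620,-245,-100),50): c=A(q[:2]); print("depth",c@D+107-MOUTH)
ctrl.move_ptp(A([620,40,270.]),down(R(88))); snap("wrist","c_hop")
b=(560,800,-50,200)
rects("c_hop",51,56,b,300);rects("c_hop",78,92,b,30)
ctrl.move_ptp(A([445,297,230.]),down(R(82))); p,d,C=snap("wrist","c_port")
P=cloud(C,d);P2=P[(P[...,2]>40)&(P[...,0]>425)&(P[...,0]<446)&(P[...,1]>280)&(P[...,1]<310)]; print("stub rear t",((P2[:,:2]-PM)@PD).min())
S()
ims=[cv2.imread(f"pics/{t}.png") for t in ("c_sep","c_hop","c_port")]+[np.zeros((480,640,3),np.uint8)]
p,_,_=snap("scene","c_scene"); ims[3]=cv2.imread("pics/c_scene.png")
m=np.vstack([np.hstack(ims[:2]),np.hstack(ims[2:])]);cv2.imwrite("pics/mos2.png",cv2.resize(m,(800,600),interpolation=cv2.INTER_AREA))
```

```text
push True
t 65.3 pos [429.5 276.4  51.6] F [-0.2 -0.7  0.8] g 0.3 q [ 0.4   0.35  1.85 -0.01  0.95  0.55]
t -87.54608386776583
c_sep c(554.8,-217.5) 33.4x15.2 ang -83.9 z 65.7 n1069
c_sep c(412.1,-224.3) 33.2x13.3 ang -83.9 z 65.0 n220
depth 73.80989408508896
depth 65.69660132632083
c_hop c(682.5,87.3) 113.2x80.4 ang 88.0 z 53.2 n13160
c_hop c(681.5,88.5) 43.6x12.6 ang 88.1 z 84.6 n1180
stub rear t -76.47635285262841
t 70.6 pos [446.3 296.1 230.5] F [-0.2 -0.7  0.8] g -0.2 q [ 0.42  0.15  1.67 -0.    1.33  0.57]
```

View pics/mos2.png

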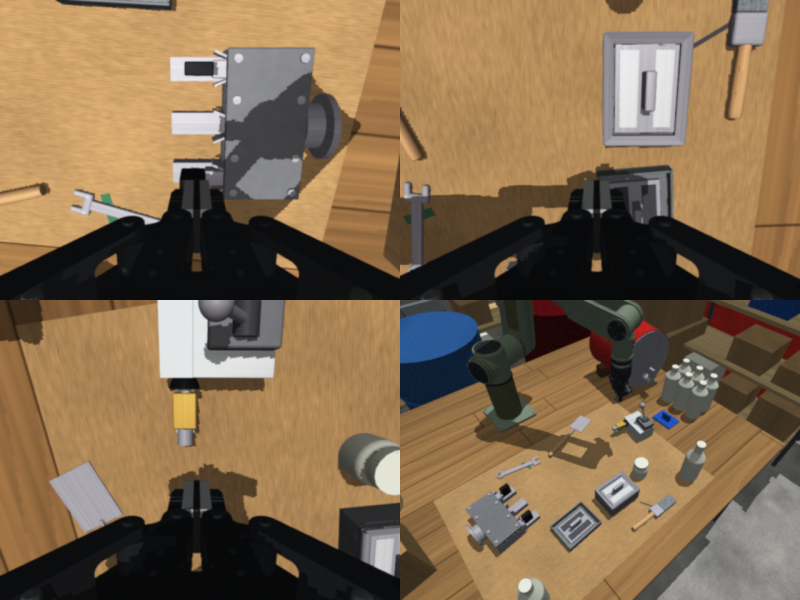

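Run:
```python
from h import *
r=down(R(81.9)); u=A([PD[1],-PD[0]]); B=A([476.1,410.1])
def bp(k,z=154.): p=B+k*u; return A([p[0],p[1],z])
ctrl.move_ptp(bp(-52,230.),r); ctrl.move_l(bp(-52),r,vel=120); ctrl.hold(.2); S()
h=ctrl.move_l(bp(67+0),r,vel=50,threshold=7); s=S(); print("hit",h,(s["eef_pos"][:2]-B)@u)
ctrl.move_l(bp(-30),r,vel=100); ctrl.move_l(bp(-30,260.),r,vel=150)
ctrl.move_ptp(A([480,270,270.]),down(R(0))); p,d,C=snap("wrist","v_lev"); P=cloud(C,d);z=P[...,2]
m=(z>115)&(z<165)&(P[...,1]>330)&(P[...,1]<480)&(P[...,0]>400)&(P[...,0]<600)&(d>0); q=P[m]; t=q[q[:,2].argmax()]; print("ball top",t,(t[:2]-B)@u,len(q))
```

```text
t 72.2 pos [425.3 417.9 155.3] F [ 0.4 -0.1  0.5] g 0.1 q [0.63 0.35 1.58 0.   1.21 0.77]
t 73.9 pos [515.2 404.  152.7] F [-2.6  0.6  2.5] g 0.2 q [0.53 0.47 1.42 0.   1.26 0.67]
hit True 39.6169122768205
ball top [540.96552299 398.97151759 153.07132561] 65.78641921361216 2104
```

View pics/v_lev.png

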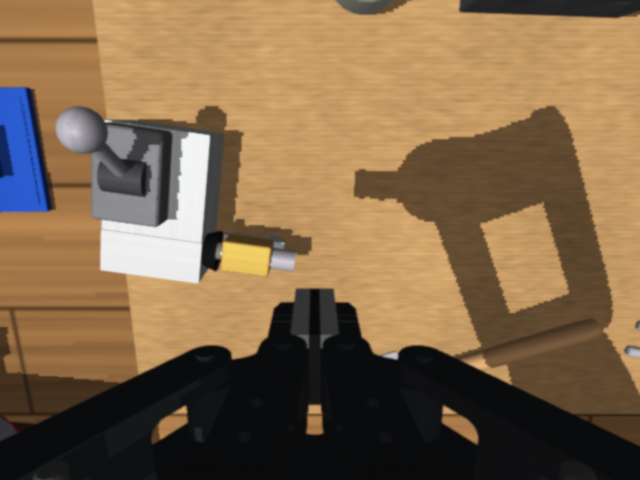

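Run:
```python
from h import *
r=down(R(81.9)); u=A([PD[1],-PD[0]]); B=A([476.1,410.1])
def bp(k,z=154.): p=B+k*u; return A([p[0],p[1],z])
ctrl.move_ptp(bp(10,230.),r); ctrl.move_l(bp(10),r,vel=120); ctrl.hold(.2)
h=ctrl.move_l(bp(60),r,vel=30,threshold=14); s=S(); print("hit",h,(s["eef_pos"][:2]-B)@u)
ctrl.move_l(bp(0),r,vel=100); ctrl.move_l(bp(0,260.),r,vel=150)
ctrl.move_ptp(A([480,270,270.]),down(R(0))); p,d,C=snap("wrist","v_lev2"); P=cloud(C,d);z=P[...,2]
m=(z>115)&(z<165)&(P[...,1]>330)&(P[...,1]<480)&(P[...,0]>400)&(P[...,0]<600)&(d>0); q=P[m]; t=q[q[:,2].argmax()]; print("ball top",t,(t[:2]-B)@u)
ctrl.move_ptp(A([350,-250,350.]),down(R(20))); ctrl.hold(.3); snap("top","e_top"); snap("scene","e_scene"); S()
cv2.imwrite("pics/e2.png",cv2.resize(np.hstack([cv2.imread("pics/e_top.png")[80:420,150:630],cv2.imread("pics/e_scene.png")[140:480,50:530]]),(800,283)))
```

```text
t 79.9 pos [515.5 404.4 153.4] F [-2.9  1.3  2.8] g -0.0 q [0.53 0.47 1.42 0.01 1.27 0.67]
hit True 39.78505898157359
ball top [541.08048045 402.73207504 153.05884229] 65.37036264324763
t 84.8 pos [ 350.1 -249.8  349.9] F [ 0.5  0.  -0.2] g 0.4 q [-0.82 -0.17  1.74 -0.    1.58  0.4 ]
```

View pics/e_top.png

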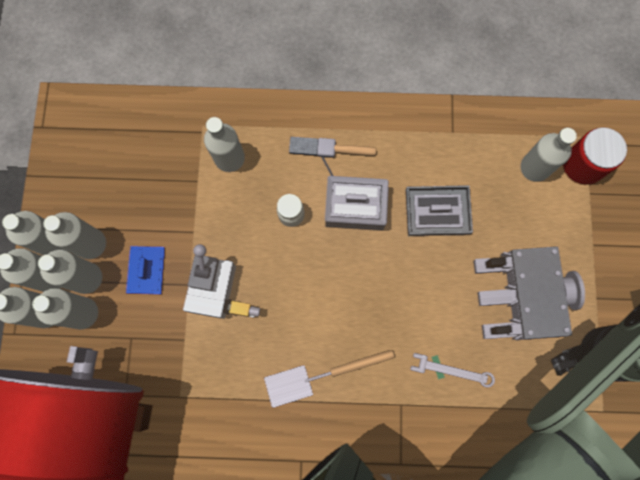

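View pics/e_scene.png

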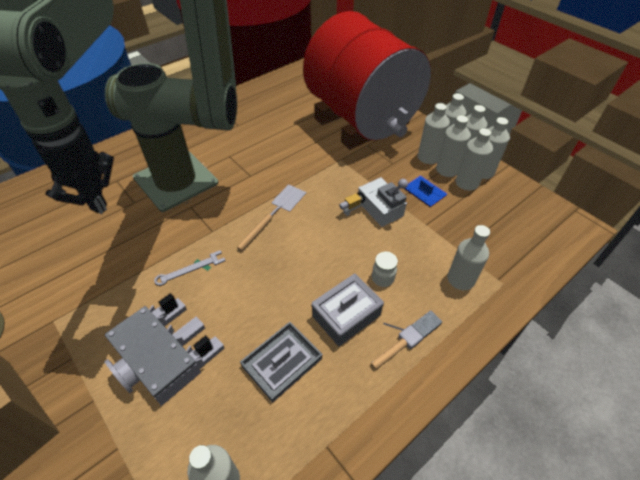

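Both views agree. The clean sieve is in the hopper at (357,199) and the clogged one is in the tray at (440,210). The bars sit in the two outer sleeves, the tube is in the port at (240,310), the lever has swung across to (200,252), and the jar is standing at (290,207).

```bash
python3 -c "
from h import *
ctrl.finish_job(); print('done')"
```

```text
the job is handed in; nothing more can be done
done
```

The filling bench is set up as asked, and I handed the job in at about 85 s of the 208 s allowed. Only two magnet bars were on the bench.

- **Sieves:** The clogged sieve lies flat in the wash tray. The clean one is in the hopper pocket, within about 1 mm of where the old one sat. It is square to the hopper, with its top 8 mm above the pocket floor, so it is seated flat.
- **Magnet bars:** The bars are in the two outer sleeves and lie flat. They met the stops at about 73 mm and 65 mm. A second push from behind met the stop without moving either bar noticeably, and a later look gave the same depths to within 1 mm.
- **Air tube:** It stopped hard with its end about 44–45 mm inside the port, so it is past the seal and bottomed. A later 14 N push on the stub met resistance, and the stub's rear end stayed within about 0.5 mm of where it should be.
- **Valve:** I opened it last, after rechecking the bars, the clean sieve and the tube. The lever met its end stop twice at the same place. The ball moved about 66 mm, against 67 mm calculated for fully open; I put the 1 mm difference down to measurement error.
- **Jar and knocked part:** The jar is still standing. I saw no part knocked aside during the run.

No check failed.

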